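# Close the cam clamp on a set of swatch boards and hold it

### The job

Take the steel handle pin out of its wooden stand and put it down through the eyelet at the end of the desk clamp's cam arm until its collar rests on the eyelet. Then, with the pin as the handle, swing the arm round to the cam's highest lift, where the arm points straight away from the swatch boards and lies over the ridge on the base, so that the jaw presses the boards against the fence. A spring pulls the arm back, so finish while still gripping the pin in the eyelet and holding the arm at that point; leave the mug, the book and the marker pen where they are.

Things in the scene. Friction and masses are not known exactly. Their poses are not given: they have to be found in the camera images.
- pin_grip (a point): Middle of the grip of the steel handle pin (87 mm long, 90 g, upright, z up along it). From the bottom: shaft 10 mm thick, 32 mm long, tapered foot; collar 21 mm wide, 5 mm thick; round grip 16 mm thick, 50 mm tall. This point is 62 mm above the lower end, 30 mm above the collar's underside. At the start the collar rests on the stand's top, this point 70 mm above the desk.
- pin_tip (a point): Centre of the lower end of the handle pin's shaft, 62 mm below pin_grip.
- stand: Wooden block 70 x 70 x 40 mm, fixed to the desk, with an upright through hole 13 mm wide in the middle, where the pin starts. Origin at the centre of its underside.
- eyelet (a point): Centre of the hole at the end of the steel cam arm, level with the eyelet's top face, 50 mm above the desk. Upright through hole 13 mm wide in a ring about 29 mm wide, 12 mm thick; below it only free space, down to 12 mm above the desk (the seated pin's lower end is at 18 mm). It turns with the arm; its y axis points outwards along the arm.
- cam_axis (a point): Point on the cam's upright pivot, level with the eyelet's top; the eyelet is 100 mm from it. Frame of the clamp (fixed to the desk): x points from the pivot to the boards and fence, z up. Plywood base 180 x 100 x 12 mm, from x = -70 to 110 mm; hub 52 mm high, fence 48 mm. A small steel ridge on the base at -x shows where the arm lies at the highest lift.
- cam (a joint): Angle of the arm about the pivot, rad, growing anticlockwise from above, -0.7 to 2.2. At 0 the arm points along +y of cam_axis; at 1.571 along -x, straight away from the boards: the highest lift (past it the jaw draws back). Starts between -0.5 and 0.2, stays there by friction; let go near the highest lift, a spring pulls it back. About 2 N at the eyelet turns or holds it there.
- boards: Loose block of swatch boards, 24 mm (x of the clamp) x 56 x 34 mm tall, 100 g, standing on edge on the clamp's base between the sprung jaw and the fence; origin at the centre of its underside. The jaw reaches it late in the swing and presses it with about 6 N at the highest lift.
- jaw: The clamp's plywood jaw, 60 mm wide and 30 mm tall, pushed by the cam towards the boards; its origin is on the desk, about 46 mm behind the plate along x of the clamp.
- pin: The same handle pin; origin at the lower end of its shaft.
- mug: Dark red mug, 80 mm wide, 85 mm tall, a bystander; origin at the centre of its underside.
- book: Closed book lying flat, 130 x 180 x 28 mm, a bystander; origin at the centre of its underside.
- marker: Black and grey marker pen lying on the desk, about 135 mm long along its x, 17 mm thick, a bystander; origin on its underside, 50 mm from its black end.
There are look-alikes about, which are no part of the job. There is more than one size of the boards; the one meant has the size given above.

How it is judged:
By the outcome, as a careful person would: the job done as asked, in the order asked, and still so for the second after the job is handed in, while the arm keeps its last pose, push and grip.
It also fails if it takes over 54 s, if anything falls off the work surface, if the arm or the gripper's body presses on something with over 40 N, if the wrist force passes 120 N, or if a joint passes its speed limit or range.

### The arm

A 6-joint arm with a two-finger parallel gripper is mounted at the origin on the work surface. World frame = base frame: x ahead of the robot, y to its left, z up, the work surface at z = 0. Lengths are in m, angles in rad, forces in N, time in s.
With the tool pointing down it reaches from about 0.35 to 0.875 m from the base axis. Payload 4.2 kg.
Tool frame: the origin (TCP) lies midway between the tips of the shut fingers; the grasp point (between the pads) lies arm.hold_point_z behind it (arm.hold_point_z is the distance from the TCP to the grasp point, in m); z points along the fingers, y is the direction in which the jaws open and shut (so a half turn about z gives the same grasp; the last joint's range is limited). The gripper opens to 85 mm and grips with 20 to 120 N. Pads are 22 mm wide; open, the fingers measure 114 mm over their backs; the gripper's body (76 mm by 85 mm) begins 54 mm behind the grasp point. The pads swing forward as they close: fully open they stand 13 mm farther back than shut.
Start: joints at [-0.947, 0.385, 0.008, 0, -1.194, -0.259], TCP at [0.223, -0.584, 0.197] pointing down, gripper open.
Joint ranges: [-3.14, 3.14], [-1.21, 2.06], [-1.07, 1.41], [-3.16, 2.05], [-2.99, -0.16], [-3.1, 3.1]. Speed limits (rad/s): [2.79, 2.79, 3.14, 3.14, 3.14, 3.14].

### API

Orientations are given as a unit quaternion [w, x, y, z].
In Python, from cell import arm gives the robot as it stands.
- The arm moves only by the tool move_arm, never from a script. Its argument "increments" is a list of rows, each a list of 6 numbers: the shift along the tool's x, y, z in cm, then the turn, a rotation vector about the tool's x, y, z in degrees. In form: [[dx, dy, dz, ax, ay, az], ...]. A call has exactly 8 rows; each row is the pose to reach, as a shift and turn from the pose measured when the call began, along the tool's axes at that moment; what a row does not reach only later rows make up. A row lasts 1/10 s, in which the tool goes at most 50 mm and 8.59 degrees, less where a joint would pass 70% of its speed; a pose out of reach is approached as far as the arm can. A call with a gripper value outside its range is refused whole. "grip" is the finger opening in cm, from 0 to 8.54, set as the call begins (left out, the last holds). The fingers move at their own pace and stop on an object; the grip force is fixed at half the most. Time passes only in rows, so rows that repeat a pose let the fingers close, or fill a call up. It gives the time, the measured TCP pose, the force and the opening at its end, in the units of the state.
- arm.read_state(): the state, without advancing time (a new reading comes with each control period).
- arm.read_camera(name): name is "side" or "top" or "wrist"; returns (picture, depth): 400x640x3 uint8, blue, green, red; 400x640 float32, m along the optical axis (not along the pixel's ray), 0 where there is no reading.
- arm.camera_params(name): a dict with "intrinsics" (3x3 intrinsics, pixels), "R" (3x3) and "t" (3): a world point X has camera coordinates R X + t. Camera axes: x right, y down, z forward; pixel columns grow to the right and rows downward; lengths in m; the calibration is good to about 2 mm. A picture is of the moment at which its call begins: read the wrist's pose just before it. camera_params takes no time and is no camera call; for the wrist camera it gives the pose at the moment of the call.
- arm.finish_job(): hands the job in, once; it reports no verdict.
The state is a dict: "time_s": time; "q": joint angles; "qd": joint speeds; "tau": joint torques, N m; "ee_pos": TCP position; "eef_rot": TCP orientation; "wrist_force": force on the tool from outside, world axes, zero at the start; "wrist_torque": the same for the moment, N m; "opening": opening from 0.0 (shut) to 1.0 (fully open).
Only numpy, scipy, OpenCV 4.12 (cv2) and the standard library are available. Lean on these libraries where they do the work, as an engineer would, in place of code of your own. Each camera call takes 0.05 s, during which the arm holds its last target. There are 200 camera calls.

## Working session

There is one attempt and no reset: what is moved stays moved. The work goes in short steps, Python scripts to look and compute and a tool call to move; the robot and the scene stay as the last step left them, time stands still between calls to the robot, and variables do not carry over. Pictures are saved under pics/ and viewed, about 8 in all and at most 12, crops included, and the job is handed in when it is done.

Besides the shell and the picture viewer there is one more tool, called after ">>>" as a command line: name --pt "numbers of a row" for each row, then --argument value for the rest. move_arm: Moves the arm, as the interface text tells. Its arguments: {"type":"object","properties":{"increments":{"type":"array"},"grip":{"type":"number"}},"required":["increments"]}

```bash
ls; mkdir -p pics; python3 - <<'E'
from cell import arm
import cv2,numpy as np
s=arm.read_state();print(s, arm.hold_point_z)
for n in ("top","side"):
    im,d=arm.read_camera(n);cv2.imwrite(f"pics/{n}0.png",im);np.save(f"pics/{n}0d.npy",d)
    p=arm.camera_params(n);print(n,p)
E
```

```text
pics
{'time_s': 0.0, 'q': array([-9.47396113e-01,  3.85542728e-01,  6.61964151e-03, -5.10666209e-04,
       -1.19396828e+00, -2.58543849e-01]), 'qd': array([ 0.00046129, -0.00046178, -0.00116029, -0.00036456,  0.00170864,
        0.00044397]), 'tau': array([ 9.12378687e-05, -3.92287982e+01,  1.88399899e+01,  4.18608516e+00,
       -4.69904422e-03,  2.21000498e-07]), 'ee_pos': array([ 0.22276263, -0.58325364,  0.19612584]), 'eef_rot': array([-2.32485146e-04, -1.81325249e-01,  9.83422595e-01,  1.04860552e-03]), 'wrist_force': array([-0.53406158, -0.15344773,  0.54543356]), 'wrist_torque': array([ 0.03438966, -0.00587871,  0.03374304]), 'opening': 1.001370057744213} 0.0187
top {'intrinsics': array([[408.55061234,   0.        , 311.30928317],
       [  0.        , 408.55061234, 200.91193563],
       [  0.        ,   0.        ,   1.        ]]), 'R': array([[-0.0050514 , -0.99899228, -0.04459725],
       [-0.9979958 ,  0.00784951, -0.06279152],
       [ 0.06307831,  0.04419068, -0.99702974]]), 't': array([-0.05306938,  0.58442849,  0.92327015])}
side {'intrinsics': array([[407.72051941,   0.        , 318.74986574],
       [  0.        , 407.72051941, 204.63089083],
       [  0.        ,   0.        ,   1.        ]]), 'R': array([[-0.84767245, -0.53037142, -0.01255263],
       [-0.39969698,  0.65402125, -0.64226048],
       [ 0.34884629, -0.53940927, -0.76638366]]), 't': array([0.44748374, 0.33648974, 0.65735042])}
```

View pics/top0.png

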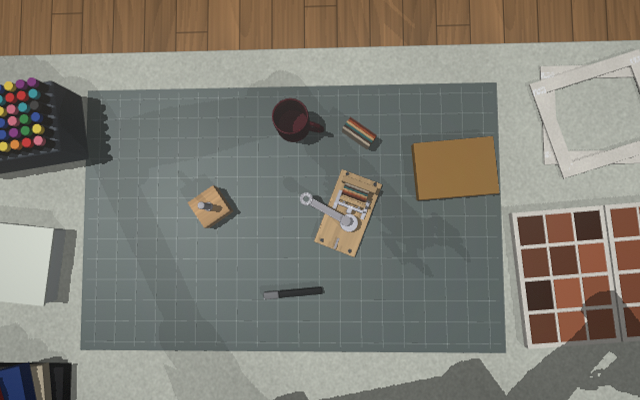

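View pics/side0.png

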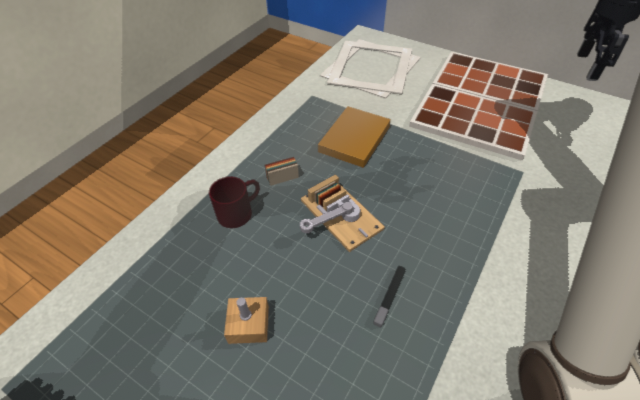

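Top view: pin in stand at (207,206), eyelet (306,199), pivot (348,222), boards in the clamp (355,190). Look-alike loose boards at (360,132); marker pen (293,292) is the other rod-like thing. I choose the pin in the stand and the clamp, and check them in a close crop.

```bash
python3 - <<'E'
import cv2,numpy as np
t=cv2.imread("pics/top0.png");s=cv2.imread("pics/side0.png")
f=lambda i,x,y,w,h,k:cv2.resize(i[y:y+h,x:x+w],None,fx=k,fy=k,interpolation=cv2.INTER_CUBIC)
a=np.hstack([f(t,180,175,66,50,6),f(t,290,165,66+0,50,6)]);b=np.hstack([f(s,215,280,66,50,6),f(s,292,180,66,50,6)])
cv2.imwrite("pics/crop0.png",np.vstack([a,b]))
E
```

```text
(no output)
```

View pics/crop0.png

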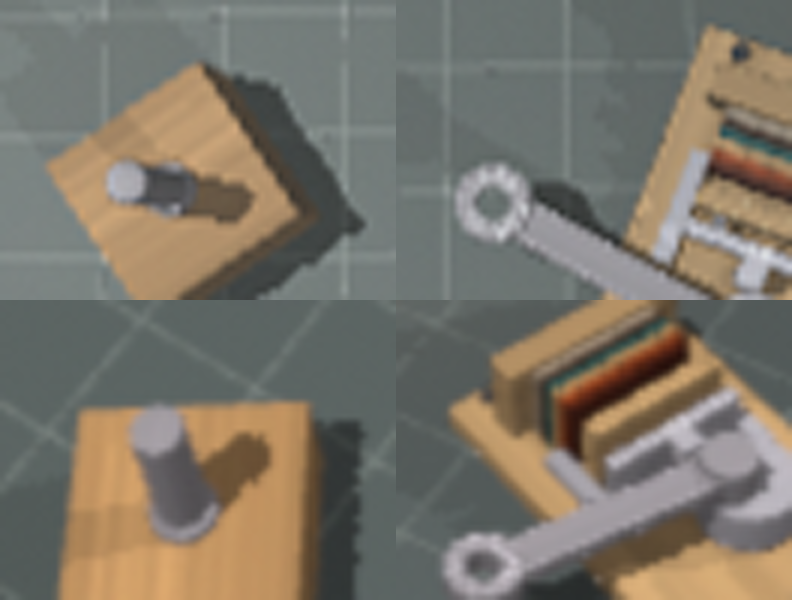

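The crops confirm the pin (round grip, collar on the stand's block) and the clamp: the eyelet ring at top (306,198.7), side (306.5,224). The boards sit between jaw and fence.

```bash
cat >h.py <<'E'
import cv2,numpy as np
from cell import arm
from scipy.spatial.transform import Rotation as Rn
def ray(n,uv,z,p=None):
    p=p or arm.camera_params(n);R,t=p["R"],p["t"]
    d=R.T@np.linalg.inv(p["intrinsics"])@np.array([uv[0],uv[1],1.]);c=-R.T@t
    return c+d*(z-c[2])/d[2]
def rot(s): q=s["eef_rot"];return Rn.from_quat([q[1],q[2],q[3],q[0]])
E
python3 - <<'E'
from h import *
np.set_printoptions(precision=4,suppress=True)
for n,pin,eye in (("top",(200.7,205),(305.5,198.2)),("side",(240.7,301.5),(306,223.7))):
    print(n,"pin",ray(n,pin,.095),"eye",ray(n,eye,.05))
im=cv2.imread("pics/top0.png");hsv=cv2.cvtColor(im,cv2.COLOR_BGR2HSV)
m=cv2.inRange(hsv,(8,60,60),(28,255,255));
for name,(x,y,w,h),z in (("base",(305,165,80,95),.012),("stand",(185,180,52,50),.04)):
    k=np.zeros_like(m);k[y:y+h,x:x+w]=m[y:y+h,x:x+w]
    k=cv2.morphologyEx(k,cv2.MORPH_OPEN,np.ones((3,3)))
    c=np.vstack([c for c in cv2.findContours(k,0,2)[0] if cv2.contourArea(c)>15])
    b=cv2.boxPoints(cv2.minAreaRect(c));P=np.array([ray("top",q,z) for q in b])
    print(name,b.tolist(),"\n",P[:,:2],[np.linalg.norm(P[i]-P[i-1]).round(4) for i in range(4)],P.mean(0))
# hub circle
t=im[200:240,325:370];s=cv2.imread("pics/side0.png")
f=lambda i,x,y,w,h,k:cv2.resize(i[y:y+h,x:x+w],None,fx=k,fy=k,interpolation=cv2.INTER_CUBIC)
cv2.imwrite("pics/crop1.png",np.hstack([f(im,308,195,76,66,5),f(s,310,180,80,66,5)]))
E
```

```text
top pin [0.5723 0.1762 0.095 ] eye [ 0.5881 -0.0454  0.05  ]
side pin [0.5708 0.1775 0.095 ] eye [ 0.5872 -0.0459  0.05  ]
base [[313.402099609375, 241.15464782714844], [341.39178466796875, 168.38145446777344], [382.0, 184.00001525878906], [354.01031494140625, 256.773193359375]] 
 [[ 0.4916 -0.061 ]
 [ 0.6594 -0.1268]
 [ 0.6221 -0.2198]
 [ 0.4558 -0.1536]] [np.float64(0.0993), np.float64(0.1803), np.float64(0.1001), np.float64(0.179)] [ 0.5572 -0.1403  0.012 ]
stand [[187.0, 201.99996948242188], [214.4615478515625, 183.69229125976562], [232.61538696289062, 210.92306518554688], [205.15383911132812, 229.23074340820312]] 
 [[0.5824 0.2254]
 [0.6236 0.1626]
 [0.5613 0.1204]
 [0.5203 0.1829]] [np.float64(0.0752), np.float64(0.0752), np.float64(0.0752), np.float64(0.0747)] [0.5719 0.1728 0.04  ]
```

View pics/crop1.png

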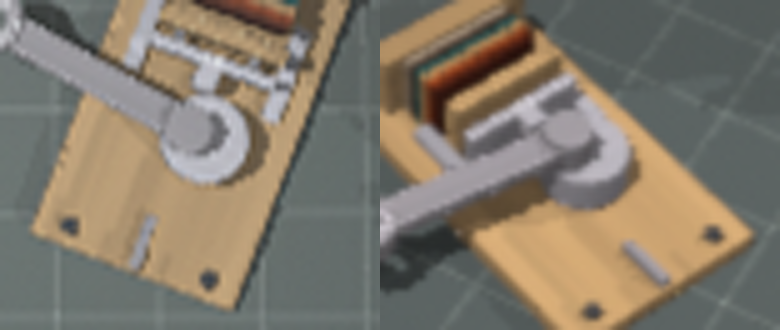

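>>> move_arm --pt "-1.5 1.5 0 0 0 0" --pt "-4.5 4.4 0 0 0 0" --pt "-7.7 7.5 0 0 0 0" --pt "-10.9 10.6 0 0 0 0" --pt "-14.1 13.7 0 0 0 0" --pt "-17.3 16.9 0 0 0 0" --pt "-20.5 20 0 0 0 0" --pt "-23.7 23.2 0 0 0 0" --grip 6

```text
time_s: 0.9
ee_pos: [0.3617, -0.2803, 0.1965]
eef_rot: [-0.0, -0.181, 0.983, 0.001]
wrist_force: [1.0, 0.0, 0.1]
opening: 0.699
```

>>> move_arm --pt "-3.2 3.1 0 0 0 0" --pt "-6.4 6.2 0 0 0 0" --pt "-9.6 9.3 0 0 0 0" --pt "-12.8 12.4 0 0 0 0" --pt "-16 15.5 0 0 0 0" --pt "-19.2 18.6 0 0 0 0" --pt "-22 21.5 0 0 0 0" --pt "-24.5 24 0 0 0 0"

```text
time_s: 1.7
ee_pos: [0.5052, 0.0333, 0.1966]
eef_rot: [-0.001, -0.182, 0.983, 0.001]
wrist_force: [-0.5, -0.1, -0.0]
opening: 0.701
```

```bash
cat >>h.py <<'E'
def inc(target,yaw=None):
    s=arm.read_state();M=rot(s).as_matrix()
    print("t",round(s["time_s"],2),"tcp",s["ee_pos"].round(4),"open",round(s["opening"]*8.54,2),"F",s["wrist_force"].round(1),"rx,y,z axes",M[:,0].round(3),M[:,2].round(3))
    D=np.zeros((3,3));print("inc cm",(100*M.T@(np.array(target)-s["ee_pos"])).round(2))
    c=M[:,0];x=np.array([c[0],c[1],0]);x/=np.linalg.norm(x);z=np.array([0,0,-1.]);G=np.c_[x,np.cross(z,x),z]
    print("level turn deg",np.degrees(Rn.from_matrix(M.T@G).as_rotvec()).round(2))
E
python3 -c "
from h import *
inc([.5716,.1768,.2])"
```

```text
t 1.7 tcp [0.5052 0.0333 0.1966] open 5.99 F [-0.5 -0.1 -0. ] rx,y,z axes [-0.934 -0.357  0.001] [-0.002  0.002 -1.   ]
inc cm [-11.33  11.04  -0.32]
level turn deg [ 0.14 -0.05 -0.  ]
```

>>> move_arm --pt "-2.8 2.7 0 0 0 0" --pt "-5.6 5.5 1 0 0 0" --pt "-8.4 8.2 2.5 0 0 0" --pt "-10.2 9.9 4 0 0 0" --pt "-11.33 11.04 5.5 0.1 0 0" --pt "-11.33 11.04 6 0.1 0 0" --pt "-11.33 11.04 6 0.1 0 0" --pt "-11.33 11.04 6 0.1 0 0"

```text
time_s: 2.5
ee_pos: [0.5714, 0.176, 0.1373]
eef_rot: [-0.0, -0.181, 0.983, 0.0]
wrist_force: [-0.7, -0.6, 0.3]
opening: 0.704
```

```bash
python3 -c "
from h import *
inc([.5716,.1768,.0513])
p=arm.camera_params('wrist');im,d=arm.read_camera('wrist');cv2.imwrite('pics/w1.png',im)
K=p['intrinsics']
for X in ([.5716,.1768,.095],[.5716,.1768,.04]):
  c=p['R']@np.array(X)+p['t'];u=K@c;print((u[:2]/u[2]).round(1),c[2])
"
```

```text
t 2.5 tcp [0.5714 0.176  0.1373] open 6.02 F [-0.7 -0.6  0.3] rx,y,z axes [-0.934 -0.357  0.001] [-0.001  0.    -1.   ]
inc cm [-0.05  0.06  8.6 ]
level turn deg [ 0.03 -0.03 -0.  ]
[314.7 213. ] 0.23404955998950094
[314.6 193.8] 0.28625052077834434
```

View pics/w1.png

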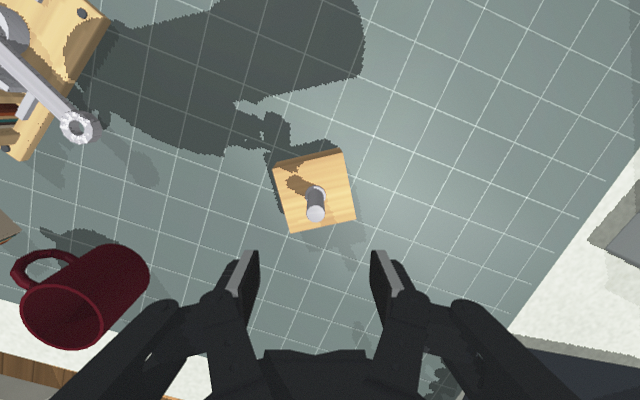

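The wrist view shows the pin top at (315.5,213), against (314.7,213) predicted, so the position holds. I descend and grip.

>>> move_arm --pt "-0.05 0.06 1 0 0 0" --pt "-0.05 0.06 2.5 0 0 0" --pt "-0.05 0.06 4.2 0 0 0" --pt "-0.05 0.06 6 0 0 0" --pt "-0.05 0.06 7.5 0 0 0" --pt "-0.05 0.06 8.3 0 0 0" --pt "-0.05 0.06 8.5 0 0 0" --pt "-0.05 0.06 8.5 0 0 0"

```text
time_s: 3.35
ee_pos: [0.5721, 0.1768, 0.0531]
eef_rot: [0.0, -0.181, 0.983, 0.0]
wrist_force: [-0.1, 0.0, 1.5]
opening: 0.703
```

>>> move_arm --pt "0 0 0 0 0 0" --pt "0 0 0 0 0 0" --pt "0 0 0 0 0 0" --pt "0 0 0 0 0 0" --pt "0 0 0 0 0 0" --pt "0 0 0 0 0 0" --pt "0 0 0 0 0 0" --pt "0 0 0 0 0 0" --grip 0

```text
time_s: 4.15
ee_pos: [0.5727, 0.1771, 0.0539]
eef_rot: [0.001, -0.181, 0.983, 0.001]
wrist_force: [-0.7, -0.0, 5.6]
opening: 0.142
```

```bash
python3 -c "
from h import *
inc([.5716,.1768,.13])"
```

```text
t 4.15 tcp [0.5727 0.1771 0.0539] open 1.22 F [-0.7 -0.   5.6] rx,y,z axes [-0.934 -0.357 -0.003] [ 0.002  0.001 -1.   ]
inc cm [ 0.1   0.02 -7.61]
level turn deg [0.03 0.14 0.  ]
```

>>> move_arm --pt "0 0 0 0 0 0" --pt "0 0 0 0 0 0" --pt "0 0 0 0 0 0" --pt "0 0 -0.3 0 0 0" --pt "0 0 -0.8 0 0 0" --pt "0 0 -1.2 0 0 0" --pt "0 0 -1.5 0 0 0" --pt "0 0 -1.5 0 0 0"

```text
time_s: 4.95
ee_pos: [0.573, 0.1772, 0.0694]
eef_rot: [0.002, -0.181, 0.983, 0.001]
wrist_force: [-0.3, 1.0, -1.6]
opening: 0.142
```

```bash
python3 -c "
from h import *
inc([.5716,.1768,.16])
im,d=arm.read_camera('side');im2,d=arm.read_camera('wrist');cv2.imwrite('pics/g1.png',np.hstack([cv2.resize(im[230:350,190:310],(400,400)),cv2.resize(im2[150:350,220:420],(400,400))]))"
```

```text
t 4.95 tcp [0.573  0.1772 0.0694] open 1.21 F [-0.3  1.  -1.6] rx,y,z axes [-0.934 -0.357 -0.003] [ 0.003  0.002 -1.   ]
inc cm [ 0.11  0.02 -9.06]
level turn deg [0.04 0.2  0.  ]
```

View pics/g1.png

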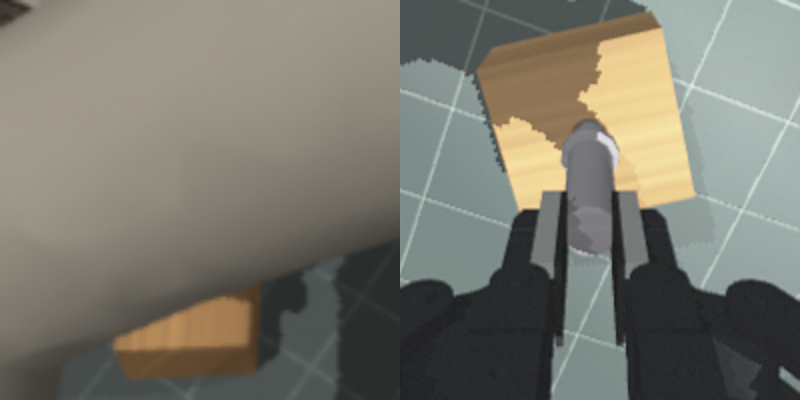

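Gripped, and the wrist view shows the pin upright between the pads. The arm hides the side view.

>>> move_arm --pt "0 0 -1 0 0 0" --pt "0 0 -2.5 0 0 0" --pt "0 0 -4 0 0 0" --pt "0.3 -1 -5.3 0 0 0" --pt "0.9 -3 -6.2 0 0 0" --pt "1.7 -5.5 -6.5 0 0 0" --pt "2.5 -8 -6.5 0 0.1 0" --pt "3.3 -10.7 -6.5 0 0.2 0"

```text
time_s: 5.85
ee_pos: [0.5796, 0.0638, 0.1346]
eef_rot: [-0.0, -0.181, 0.983, 0.0]
wrist_force: [0.6, -0.1, -1.0]
opening: 0.142
```

>>> move_arm --pt "0.8 -2.7 0 0 0 0" --pt "1.6 -5.2 0 0 0 0" --pt "2.3 -7.4 0.2 0 0 0" --pt "2.8 -9 0.5 0 0 0" --pt "3.1 -10 1 0 0 0" --pt "3.2 -10.4 1.5 0 0 0" --pt "3.2 -10.4 1.5 0 0 0" --pt "3.2 -10.4 1.5 0 0 0"

```text
time_s: 6.65
ee_pos: [0.5868, -0.0442, 0.1193]
eef_rot: [-0.001, -0.182, 0.983, 0.0]
wrist_force: [0.7, -0.0, -1.2]
opening: 0.141
```

```bash
python3 -c "
from h import *
inc([.5877,-.0456,.115])
p=arm.camera_params('wrist');im,d=arm.read_camera('wrist');cv2.imwrite('pics/w2f.png',im)
K=p['intrinsics'];t=arm.read_state()['ee_pos']
for X in ([.5877,-.0456,.05],t,t-[0,0,.046]):
  c=p['R']@np.array(X)+p['t'];u=K@c;print((u[:2]/u[2]).round(1),c[2])
cv2.imwrite('pics/w2.png',cv2.resize(im[130:270,240:400],None,fx=5,fy=5,interpolation=cv2.INTER_CUBIC)[:600])
"
```

```text
t 6.65 tcp [ 0.5868 -0.0442  0.1193] open 1.2 F [ 0.7 -0.  -1.2] rx,y,z axes [-0.934 -0.358  0.001] [-0.001  0.    -1.   ]
inc cm [-0.04 -0.16  0.43]
level turn deg [ 0.05 -0.06 -0.  ]
[312.1 202.5] 0.2595968343488601
[313.9 234.6] 0.19355851645224303
[313.9 211.3] 0.23722377099637115
```

View pics/w2.png

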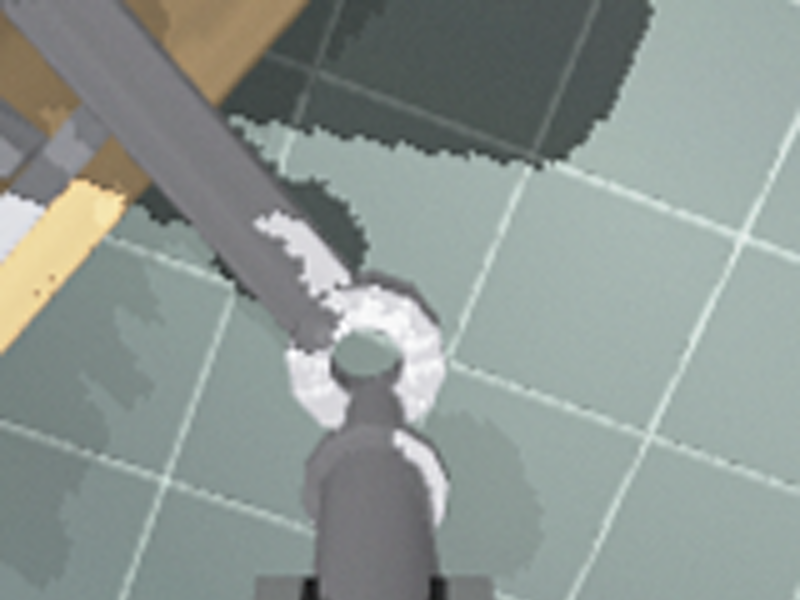

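The wrist crop shows the eyelet hole at full-image pixel (312.8,201.8), against (312.1,202.5) predicted. The pin axis is at column 314.6. Next I check the pin's offset along tool x from the collar's rim.

```bash
python3 -c "
from h import *
s=arm.read_state();M=rot(s).as_matrix();t=s['ee_pos'];p=arm.camera_params('wrist');K=p['intrinsics'];print(K[0,0])
for o in (0,.0011):
  for nm,z,r in (('collar under',.014-.046+.018,.0105),('collar top',.037-.046,.0105),('collar under',.032-.046,.0105),('tip r3',-.046,.003),('tip r5',-.046,.005)):
    X=t+M[:,0]*(o+r);X[2]+=z
    c=p['R']@X+p['t'];u=K@c;u=u[:2]/u[2];print(o,nm,((u-[240,130]+.5)*5).round(1))
inc([.5877,-.0456,.1])
"
```

```text
286.652406759097
0 collar under [371.5 414.6]
0 collar top [371.5 427.1]
0 collar under [371.5 414.6]
0 tip r3 [371.7 390. ]
0 tip r5 [371.7 378.5]
0.0011 collar under [371.5 407.3]
0.0011 collar top [371.5 419.7]
0.0011 collar under [371.5 407.3]
0.0011 tip r3 [371.7 383.7]
0.0011 tip r5 [371.7 372.2]
t 6.7 tcp [ 0.587  -0.0441  0.1195] open 1.22 F [-0.3 -0.1 -0.8] rx,y,z axes [-0.934 -0.358  0.   ] [-0.001  0.001 -1.   ]
inc cm [-0.01 -0.17  1.95]
level turn deg [ 0.04 -0.03 -0.  ]
```

>>> move_arm --pt "0 -0.1 0.3 0 0 0" --pt "0 -0.17 0.8 0 0 0" --pt "0 -0.17 1.3 0 0 0" --pt "0 -0.17 1.7 0 0 0" --pt "0 -0.17 2 0 0 0" --pt "0 -0.17 2.2 0 0 0" --pt "0 -0.17 2.2 0 0 0" --pt "0 -0.17 2.2 0 0 0"

```text
time_s: 7.5
ee_pos: [0.5877, -0.0457, 0.0976]
eef_rot: [-0.0, -0.182, 0.983, 0.0]
wrist_force: [0.1, 0.3, -1.1]
opening: 0.146
```

```bash
python3 -c "
from h import *
inc([.5877,-.0456,.064])
im,d=arm.read_camera('wrist')
cv2.imwrite('pics/w3.png',cv2.resize(im[160:240,260:370],None,fx=7,fy=7,interpolation=cv2.INTER_CUBIC))
"
```

```text
t 7.5 tcp [ 0.5877 -0.0457  0.0976] open 1.25 F [ 0.1  0.3 -1.1] rx,y,z axes [-0.934 -0.358  0.   ] [-0.  0. -1.]
inc cm [-0.    0.    3.36]
level turn deg [ 0.03 -0.01 -0.  ]
```

View pics/w3.png

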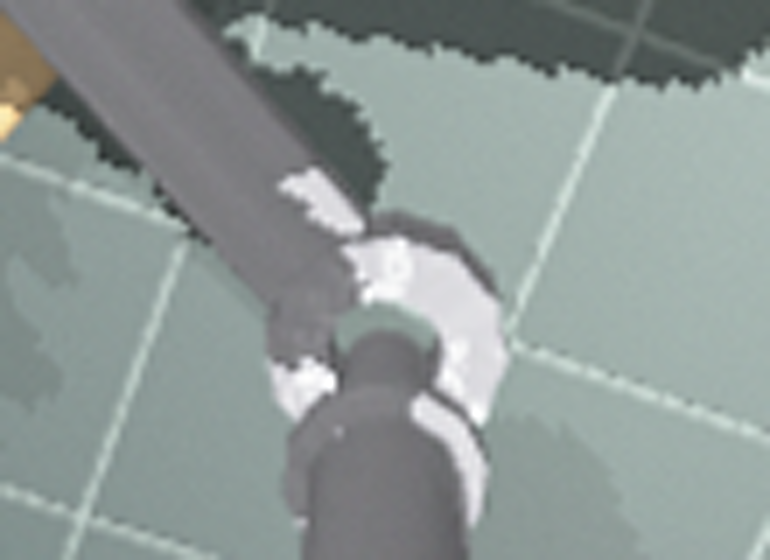

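The wrist view shows the shaft laterally centred on the hole (both near crop column 387), perhaps 0.5 mm short along tool x. I lower it gently.

>>> move_arm --pt "0.05 0 0.1 0 0 0" --pt "0.05 0 0.3 0 0 0" --pt "0.05 0 0.5 0 0 0" --pt "0.05 0 0.7 0 0 0" --pt "0.05 0 0.9 0 0 0" --pt "0.05 0 1.1 0 0 0" --pt "0.05 0 1.2 0 0 0" --pt "0.05 0 1.2 0 0 0"

```text
time_s: 8.35
ee_pos: [0.5871, -0.0459, 0.0855]
eef_rot: [-0.0, -0.182, 0.983, 0.0]
wrist_force: [-0.3, -0.0, -1.4]
opening: 0.14
```

```bash
python3 -c "
from h import *
inc([.5877,-.0456,.064])
im,d=arm.read_camera('wrist');cv2.imwrite('pics/w4.png',cv2.resize(im[160:240,260:370],None,fx=7,fy=7,interpolation=cv2.INTER_CUBIC))
"
```

```text
t 8.35 tcp [ 0.5871 -0.0459  0.0855] open 1.2 F [-0.3 -0.  -1.4] rx,y,z axes [-0.934 -0.358  0.   ] [-0.001  0.    -1.   ]
inc cm [-0.06  0.    2.15]
level turn deg [ 0.04 -0.03 -0.  ]
```

No contact force with the tip about 10 mm into the eyelet. I continue to seat it.

>>> move_arm --pt "0 0 0.3 0 0 0" --pt "0 0 0.7 0 0 0" --pt "0 0 1.1 0 0 0" --pt "0 0 1.5 0 0 0" --pt "0 0 1.8 0 0 0" --pt "0 0 2.0 0 0 0" --pt "0 0 2.1 0 0 0" --pt "0 0 2.1 0 0 0"

```text
time_s: 9.2
ee_pos: [0.5872, -0.0459, 0.0645]
eef_rot: [-0.0, -0.182, 0.983, 0.0]
wrist_force: [0.3, -0.0, -1.3]
opening: 0.142
```

```bash
python3 -c "
from h import *
inc([.5877,-.0456,.064])
im,d=arm.read_camera('wrist');cv2.imwrite('pics/w5.png',cv2.resize(im[160:240,260:370],None,fx=7,fy=7,interpolation=cv2.INTER_CUBIC))
"
```

```text
t 9.2 tcp [ 0.5872 -0.0459  0.0645] open 1.21 F [ 0.3 -0.  -1.3] rx,y,z axes [-0.934 -0.358  0.   ] [-0.001  0.    -1.   ]
inc cm [-0.05  0.01  0.05]
level turn deg [ 0.03 -0.02 -0.  ]
```

View pics/w5.png

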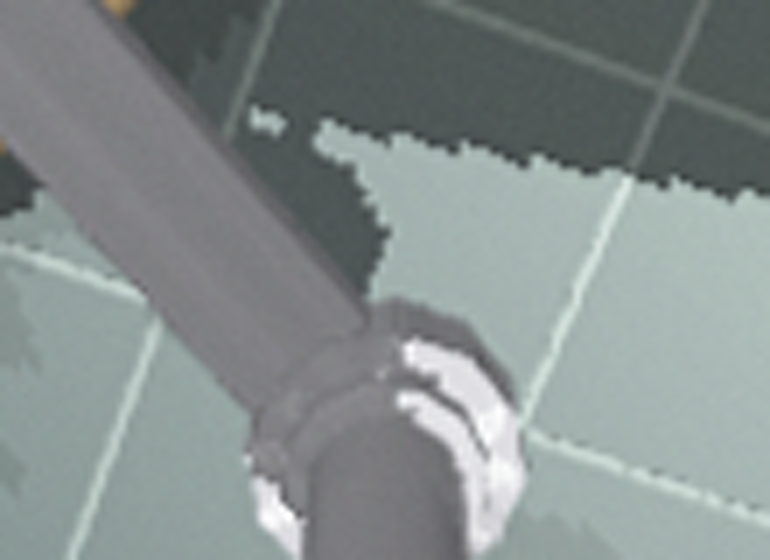

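The pin is in the eyelet, with the collar nearly on the ring. I lower until contact.

>>> move_arm --pt "0 0 0.05 0 0 0" --pt "0 0 0.1 0 0 0" --pt "0 0 0.15 0 0 0" --pt "0 0 0.2 0 0 0" --pt "0 0 0.2 0 0 0" --pt "0 0 0.2 0 0 0" --pt "0 0 0.2 0 0 0" --pt "0 0 0.2 0 0 0"

```text
time_s: 10.05
ee_pos: [0.5882, -0.0459, 0.0638]
eef_rot: [0.001, -0.182, 0.983, -0.0]
wrist_force: [-1.6, 0.1, 5.8]
opening: 0.141
```

Contact at TCP z = 0.0638, with 0.0639 expected, and 5.8 N: the collar is seated. Next I swing with fixed orientation and light down pressure.

```bash
cat >>h.py <<'E'
piv=np.array([.5386,-.1330])
def ang():
    p=arm.read_state()["ee_pos"];d=p[:2]-piv;return np.degrees(np.arctan2(d[1],d[0])),np.hypot(*d)
def arc(angles,z=.0633,r=.1):
    s=arm.read_state();M=rot(s).as_matrix();print("at",ang(),"tcp",s["ee_pos"].round(4),"F",s["wrist_force"].round(1))
    for a in np.radians(angles): print((100*M.T@(np.r_[piv+r*np.array([np.cos(a),np.sin(a)]),z]-s["ee_pos"])).round(2).tolist())
E
python3 -c "
from h import *
arc([62,64.5,67,69.5,72,74.5,77,79.5]);arc([82,84.5,87,89.5,92,94.5,97,99.5])"
```

```text
at (np.float64(60.35826682250686), np.float64(0.10019380037430647)) tcp [ 0.5882 -0.0459  0.0638] F [-1.6  0.1  5.8]
[0.2, 0.21, 0.05]
[0.49, 0.53, 0.05]
[0.8, 0.84, 0.05]
[1.12, 1.14, 0.05]
[1.45, 1.42, 0.04]
[1.8, 1.68, 0.04]
[2.16, 1.94, 0.04]
[2.52, 2.17, 0.04]
at (np.float64(60.35826682250686), np.float64(0.10019380037430647)) tcp [ 0.5882 -0.0459  0.0638] F [-1.6  0.1  5.8]
[2.9, 2.39, 0.04]
[3.29, 2.59, 0.04]
[3.68, 2.78, 0.04]
[4.08, 2.95, 0.04]
[4.49, 3.1, 0.04]
[4.91, 3.23, 0.04]
[5.33, 3.35, 0.04]
[5.75, 3.44, 0.04]
```

>>> move_arm --pt "0.2 0.21 0.05 0 0 0" --pt "0.49 0.53 0.05 0 0 0" --pt "0.8 0.84 0.05 0 0 0" --pt "1.12 1.14 0.05 0 0 0" --pt "1.45 1.42 0.05 0 0 0" --pt "1.8 1.68 0.05 0 0 0" --pt "2.16 1.94 0.05 0 0 0" --pt "2.52 2.17 0.05 0 0 0"

```text
time_s: 10.85
ee_pos: [0.5572, -0.0344, 0.0638]
eef_rot: [0.002, -0.182, 0.983, -0.0]
wrist_force: [1.5, -0.8, 4.6]
opening: 0.143
```

```bash
python3 -c "
from h import *
a=ang()[0];arc(np.linspace(a,106,9)[1:]);inc([0,0,0])"
```

```text
at (np.float64(79.31091219895173), np.float64(0.1003419054379067)) tcp [ 0.5572 -0.0344  0.0638] F [ 1.5 -0.8  4.6]
[0.52, 0.26, 0.04]
[1.04, 0.52, 0.04]
[1.58, 0.76, 0.04]
[2.12, 0.95, 0.04]
[2.68, 1.12, 0.04]
[3.25, 1.26, 0.03]
[3.82, 1.36, 0.03]
[4.4, 1.43, 0.03]
t 10.85 tcp [ 0.5572 -0.0344  0.0638] open 1.22 F [ 1.5 -0.8  4.6] rx,y,z axes [-0.933 -0.359 -0.003] [ 0.004  0.    -1.   ]
inc cm [50.8  23.21  6.18]
level turn deg [-0.06  0.2  -0.  ]
```

>>> move_arm --pt "0.52 0.26 0.04 0 0.1 0" --pt "1.04 0.52 0.04 0 0.2 0" --pt "1.58 0.76 0.04 0 0.2 0" --pt "2.12 0.95 0.04 0 0.2 0" --pt "2.68 1.12 0.04 0 0.2 0" --pt "3.25 1.26 0.03 0 0.2 0" --pt "3.82 1.36 0.03 0 0.2 0" --pt "4.4 1.43 0.03 0 0.2 0"

```text
time_s: 11.65
ee_pos: [0.5116, -0.0367, 0.0639]
eef_rot: [0.001, -0.183, 0.983, -0.001]
wrist_force: [2.2, -1.2, 5.3]
opening: 0.14
```

```bash
python3 -c "
from h import *
a=ang()[0];arc(np.linspace(a,132,9)[1:]);inc([0,0,0])"
```

```text
at (np.float64(105.64378896478892), np.float64(0.10003522124072119)) tcp [ 0.5116 -0.0367  0.0639] F [ 2.2 -1.2  5.3]
[0.57, 0.03, 0.06]
[1.15, 0.04, 0.06]
[1.72, 0.01, 0.05]
[2.29, -0.05, 0.05]
[2.86, -0.14, 0.05]
[3.42, -0.27, 0.05]
[3.98, -0.43, 0.05]
[4.52, -0.62, 0.05]
t 11.65 tcp [ 0.5116 -0.0367  0.0639] open 1.19 F [ 2.2 -1.2  5.3] rx,y,z axes [-0.933 -0.359 -0.002] [ 0.003 -0.001 -1.   ]
inc cm [46.44 21.82  6.24]
level turn deg [-0.1   0.14 -0.  ]
```

>>> move_arm --pt "0.57 0.03 0.05 0 0.1 0" --pt "1.15 0.04 0.05 0 0.1 0" --pt "1.72 0.01 0.05 0 0.1 0" --pt "2.29 -0.05 0.05 0 0.1 0" --pt "2.86 -0.14 0.05 0 0.1 0" --pt "3.42 -0.27 0.05 0 0.1 0" --pt "3.98 -0.43 0.05 0 0.1 0" --pt "4.52 -0.62 0.05 0 0.1 0"

```text
time_s: 12.45
ee_pos: [0.4728, -0.058, 0.064]
eef_rot: [0.002, -0.183, 0.983, -0.001]
wrist_force: [1.6, 1.5, 7.3]
opening: 0.142
```

```bash
python3 -c "
from h import *
a=ang()[0];arc(np.linspace(a,156,9)[1:]);inc([0,0,0])"
```

```text
at (np.float64(131.25233562022055), np.float64(0.09982280512623205)) tcp [ 0.4728 -0.058   0.064 ] F [1.6 1.5 7.3]
[0.51, -0.18, 0.07]
[1.0, -0.41, 0.07]
[1.48, -0.66, 0.07]
[1.94, -0.94, 0.06]
[2.39, -1.24, 0.06]
[2.82, -1.57, 0.06]
[3.23, -1.92, 0.06]
[3.62, -2.29, 0.06]
t 12.45 tcp [ 0.4728 -0.058   0.064 ] open 1.21 F [1.6 1.5 7.3] rx,y,z axes [-0.933 -0.36  -0.004] [ 0.005 -0.    -1.   ]
inc cm [42.05 22.44  6.17]
level turn deg [-0.12  0.26 -0.  ]
```

>>> move_arm --pt "0.51 -0.18 0.04 0 0.1 0" --pt "1.0 -0.41 0.04 0 0.2 0" --pt "1.48 -0.66 0.03 0 0.2 0" --pt "1.94 -0.94 0.03 0 0.2 0" --pt "2.39 -1.24 0.03 0 0.2 0" --pt "2.82 -1.57 0.03 0 0.2 0" --pt "3.23 -1.92 0.03 0 0.2 0" --pt "3.62 -2.29 0.03 0 0.2 0"

```text
time_s: 13.25
ee_pos: [0.4475, -0.0919, 0.0639]
eef_rot: [0.001, -0.183, 0.983, -0.001]
wrist_force: [1.0, 3.2, 5.5]
opening: 0.14
```

```bash
python3 -c "
from h import *
a=ang()[0];arc(np.linspace(a,159.3,4)[1:]);inc([0,0,0])
im,d=arm.read_camera('top');im2,d=arm.read_camera('wrist');cv2.imwrite('pics/f1.png',np.hstack([cv2.resize(im[155:265,300:400],(400,440),interpolation=2),cv2.resize(im2[60:280,160:360],(400,440),interpolation=2)]))
cv2.imwrite('pics/f1w.png',im2);cv2.imwrite('pics/f1t.png',im)"
```

```text
at (np.float64(155.7087623778372), np.float64(0.09996865740698177)) tcp [ 0.4475 -0.0919  0.0639] F [1.  3.2 5.5]
[0.15, -0.15, 0.06]
[0.29, -0.3, 0.06]
[0.43, -0.45, 0.06]
t 13.25 tcp [ 0.4475 -0.0919  0.0639] open 1.19 F [1.  3.2 5.5] rx,y,z axes [-0.933 -0.36  -0.003] [ 0.003 -0.001 -1.   ]
inc cm [38.45 24.7   6.24]
level turn deg [-0.1   0.15 -0.  ]
```

View pics/f1.png

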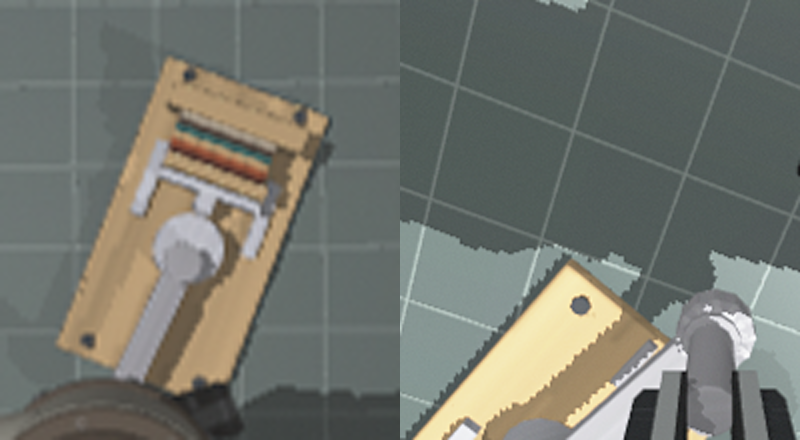

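Top view: the arm (crop 150,330) is nearly along the base's centre line, and the jaw is on the boards. In the wrist view the ridge still shows beside the arm. I make the last few degrees.

>>> move_arm --pt "0.1 -0.1 0.04 0 0.1 0" --pt "0.2 -0.2 0.04 0 0.1 0" --pt "0.3 -0.31 0.04 0 0.1 0" --pt "0.4 -0.42 0.04 0 0.1 0" --pt "0.44 -0.47 0.04 0 0.1 0" --pt "0.44 -0.47 0.04 0 0.1 0" --pt "0.44 -0.47 0.04 0 0.1 0" --pt "0.44 -0.47 0.04 0 0.1 0"

```text
time_s: 14.15
ee_pos: [0.4453, -0.0977, 0.0638]
eef_rot: [0.001, -0.183, 0.983, -0.001]
wrist_force: [1.1, 2.1, 6.5]
opening: 0.14
```

```bash
python3 - <<'E'
from h import *
arc([158.5,159.4,160]);inc([0,0,0])
im,d=arm.read_camera('top');im2,d=arm.read_camera('wrist');cv2.imwrite('pics/f2t.png',im);cv2.imwrite('pics/f2w.png',im2)
cv2.imwrite('pics/f2.png',np.hstack([cv2.resize(im[195:255,315:375],(480,480),interpolation=2),cv2.resize(im2[100:400,120:320],(320,480),interpolation=2)]))
# arm edges: grey, bright low-saturation pixels; centre line by row midpoints
h=cv2.cvtColor(im,cv2.COLOR_BGR2HSV)
pts=[]
for v in range(228,248):
    u=[x for x in range(322,362) if h[v,x,1]<45 and h[v,x,2]>120]
    if u: pts.append((v,min(u),max(u),np.mean(u)));print(v,min(u),max(u),end=';')
E
```

```text
at (np.float64(159.2989249433906), np.float64(0.09973314297457611)) tcp [ 0.4453 -0.0977  0.0638] F [1.1 2.1 6.5]
[-0.07, 0.12, 0.05]
[0.03, 0.0, 0.05]
[0.1, -0.07, 0.05]
t 14.15 tcp [ 0.4453 -0.0977  0.0638] open 1.2 F [1.1 2.1 6.5] rx,y,z axes [-0.933 -0.36  -0.002] [ 0.003 -0.001 -1.   ]
inc cm [38.04 25.16  6.25]
level turn deg [-0.12  0.12 -0.  ]
228 339 346;229 338 345;230 338 345;231 338 344;232 337 344;233 337 344;234 336 343;235 336 343;236 336 342;237 335 342;238 335 342;239 334 341;240 334 341;241 334 340;242 333 340;243 333 340;244 332 339;245 323 339;246 325 338;247 328 360;
```

View pics/f2.png

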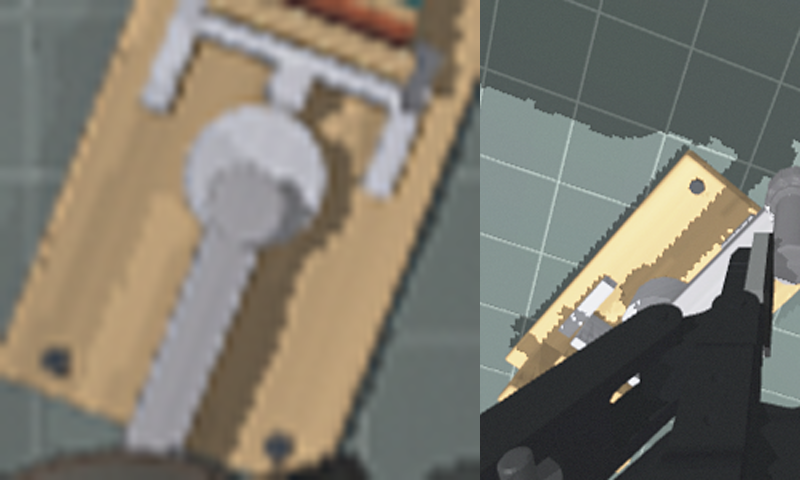

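Top view: the arm lies along the base's middle and covers the ridge. I quantify its angle from the row midpoints.

```bash
python3 - <<'E'
from h import *
def line(f,z):
    im=cv2.imread(f);h=cv2.cvtColor(im,cv2.COLOR_BGR2HSV);P=[]
    for v in range(228,245):
        g=[x for x in range(326,350) if h[v,x,1]<45 and h[v,x,2]>120]
        P.append(ray("top",(np.mean(g),v),z)[:2])
    d=cv2.fitLine(np.float32(P),cv2.DIST_L2,0,.001,.001).ravel();return np.degrees(np.arctan2(d[1],d[0])),d[2:]
a,c=line("pics/f2t.png",.05);print(a%180,c)
u=np.array([np.cos(np.radians(a)),np.sin(np.radians(a))]);w=piv-c;print("pivot off line mm",1e3*(u[0]*w[1]-u[1]*w[0]))
im=cv2.imread("pics/top0.png")
# base long edges directly from start picture: wood mask row extremes
m=cv2.inRange(cv2.cvtColor(im,cv2.COLOR_BGR2HSV),(8,60,60),(28,255,255))
L=[];Rr=[]
for v in range(190,238):
    x=np.where(m[v,305:395])[0]+305
    if v>212: L.append(ray("top",(x[0]-.5,v),.012)[:2])
    Rr.append(ray("top",(x[-1]+.5,v),.012)[:2])
for Q in (L,Rr):
    d=cv2.fitLine(np.float32(Q),cv2.DIST_HUBER,0,.001,.001).ravel();print(np.degrees(np.arctan2(d[1],d[0]))%180)
# ridge in start picture: grey blob near (336,243)
h=cv2.cvtColor(im,cv2.COLOR_BGR2HSV);k=np.zeros(m.shape,np.uint8);k[234:251,328:343]=((h[...,1]<75)&(h[...,2]>90))[234:251,328:343]
ys,xs=np.nonzero(k);P=np.float32([ray("top",(x,y),.014)[:2] for x,y in zip(xs,ys)])
mm=P.mean(0);w=mm-piv;print(len(P),"ridge",mm,"bearing",np.degrees(np.arctan2(w[1],w[0])),np.hypot(*w))
E
```

```text
157.43015 [ 0.5040789  -0.11896504]
pivot off line mm 0.2894651236397643
158.30191
158.58301
61 ridge [ 0.48165333 -0.10831096] bearing 156.56101558124968 0.062068281754964885
```

The arm measures 157.4° and the base axis 158.4°, so it is about 1° short in the image. By TCP minus hole clearance it is about 0°. I advance half a degree and hold.

>>> move_arm --pt "0.04 -0.03 0.04 0 0.1 0" --pt "0.08 -0.06 0.04 0 0.1 0" --pt "0.1 -0.08 0.04 0 0.1 0" --pt "0.1 -0.08 0.04 0 0.1 0" --pt "0.1 -0.08 0.04 0 0.1 0" --pt "0.1 -0.08 0.04 0 0.1 0" --pt "0.1 -0.08 0.04 0 0.1 0" --pt "0.1 -0.08 0.04 0 0.1 0"

```text
time_s: 15.05
ee_pos: [0.4451, -0.0983, 0.0638]
eef_rot: [0.001, -0.183, 0.983, -0.001]
wrist_force: [1.4, 2.0, 5.8]
opening: 0.142
```

```bash
python3 - <<'E'
from h import *
arc([159.4]);inc([0,0,0])
im,d=arm.read_camera('top');cv2.imwrite('pics/f3t.png',im);h=cv2.cvtColor(im,cv2.COLOR_BGR2HSV);P=[]
for v in range(228,245):
    g=[x for x in range(326,350) if h[v,x,1]<45 and h[v,x,2]>120];P.append(ray("top",(np.mean(g),v),.05)[:2])
d=cv2.fitLine(np.float32(P),cv2.DIST_L2,0,.001,.001).ravel();print(np.degrees(np.arctan2(d[1],d[0]))%180)
w=np.mean(P,0)-piv;print(np.degrees(np.arctan2(w[1],w[0])))
a=cv2.imread('pics/top0.png');cr=lambda i:cv2.resize(i[85:305,250:470],(400,400),interpolation=2)
cv2.imwrite('pics/f3.png',np.hstack([cr(a),cr(im)]))
E
```

```text
at (np.float64(159.61637435786574), np.float64(0.09971496919867288)) tcp [ 0.4451 -0.0983  0.0638] F [1.4 2.  5.8]
[-0.0, 0.05, 0.05]
t 15.05 tcp [ 0.4451 -0.0983  0.0638] open 1.21 F [1.4 2.  5.8] rx,y,z axes [-0.933 -0.36  -0.002] [ 0.003 -0.001 -1.   ]
inc cm [38.   25.22  6.25]
level turn deg [-0.11  0.12 -0.  ]
158.40231
158.1523155149953
```

View pics/f3.png

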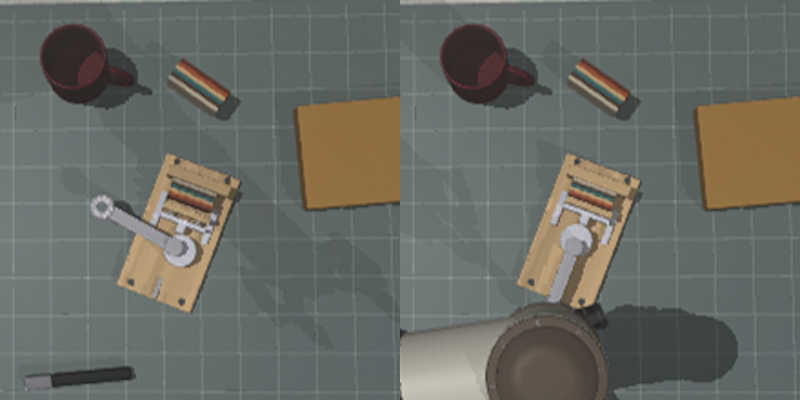

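The last view shows the arm on the base's centre line at 158.4° (axis 158.4°), the boards pressed, and the mug and book unmoved. The marker is hidden under the robot arm. I hand in.

```bash
python3 -c "
from cell import arm
print(arm.finish_job())"
```

```text
the job is handed in; nothing more can be done
None
```

The pin is seated in the eyelet and the cam arm is swung to its highest lift. I handed the job in at about 15 s, still gripping the pin and holding the arm there; no verdict was reported.

- **Seating:** the collar met the eyelet at TCP z = 0.0638 m (0.0639 expected) and kept about 6 N of down-pressure through the swing.
- **Cam angle:** the arm measured 158.4° from its centre line and 158.2° from its bearing about the pivot. The base axis is at 158.3–158.6°. The ridge, measured roughly in the first picture, came out at about 156.6°, which I took as noise.
- **Hold:** the side force at the end was about 2.4 N. In the top view the jaw is against the boards.
- **Grip reading:** the gripper shows 12 mm open on the 16 mm grip. I never explained this, but the pin held throughout.
- **Bystanders:** the mug and the book look unmoved in the last top view. The marker was hidden under the robot arm, so I could not check it; by my estimate of its position, the gripper never went near it.

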